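# Snap the lid onto a reagent kit box

### The arm

A 6-joint arm with a two-finger parallel gripper is mounted at the origin on the work surface. World frame = base frame: x ahead of the robot, y to its left, z up, the work surface at z = 0. Lengths are in mm, angles in degrees, forces in N, time in s.
With the tool pointing down it reaches from about 350 to 850 mm from the base axis. Payload 8.1 kg.
Tool frame: the origin (TCP) lies midway between the tips of the shut fingers; the grasp point (between the pads) lies 19 mm behind it; z points along the fingers, y is the line along which they close (so a half turn about z gives the same grasp; the last joint's range is limited). The gripper opens to 85 mm and grips with 20 to 120 N. Pads are 22 mm wide; open, the fingers measure 114 mm over their backs; the gripper's body (76 mm by 85 mm) begins 54 mm behind the grasp point. The pads swing forward as they close: fully open they stand 13 mm farther back than shut.
Start: joints at [-71.471, 7.471, 85.268, -0, 87.261, -4.893], TCP at [238.525, -550.555, 231.292] pointing down, gripper open.
Joint ranges: [-169.43, 169.43], [-51.17, 129.36], [1.28, 143.12], [-76.62, 256.62], [0, 156.53], [-152.29, 152.29]. Speed limits (degrees/s): [136.94, 136.94, 159.86, 180, 180, 180].

### API

Orientations are given as [roll, pitch, yaw] about the fixed x, y, z axes, in that order (R = Rz(yaw) Ry(pitch) Rx(roll)).
In Python, from bench import r, viewer, monitor gives the robot as it stands (r), with the cameras (viewer) and the readings (monitor).
- The arm moves only by the shell command python3 steer.py FILE [FORCE], which reads ROWS from the file FILE. ROWS is one flat JSON list of numbers that holds 1 to 8 rows one after another, with no inner brackets; each row has 7 numbers: a rotation vector rx, ry, rz in degrees, then dx, dy, dz in mm, then the finger opening in mm; each row is the pose to reach, as a shift and turn from the pose commanded when the command began, along the tool's axes at that moment; what a row does not reach only later rows make up. A row lasts 1/8 s, in which the tool goes at most 62.5 mm and 10.7 degrees, less where a joint would pass 70% of its speed; a pose out of reach is approached as far as the arm can. The fingers move at their own pace and stop on an object; FORCE is the grip in N (left out, the last holds). Time passes only in rows, so rows that do not move let the fingers close. It prints the time, the measured TCP pose, the force, the opening and the grip force at its end. Input that does not fit is refused with a message, and nothing moves.
- monitor.sense(): the state, without advancing time (a new reading comes with each control period).
- viewer.snapshot(name): name is "scene" or "top" or "wrist"; returns a dict with "pixels" (400x640x3 uint8, blue, green, red), "fx", "fy", "cx", "cy" (pixels), "pose" (4x4, takes a point from camera to world coordinates). Camera axes: x right, y up, looking along -z (the intrinsics and any distortion apply to the point x, -y, -z); pixel columns grow to the right and rows downward; lengths in mm; the calibration is good to about 2 mm. A picture is of the moment at which its call begins. There is no depth.
- r.hand_in(): hands the job in; it is judged then, once.
The state is a dict: "time": time; "joint_pos": joint angles; "qd": joint speeds; "joint_efforts": joint torques, N m; "tool_pos": TCP position; "tcp_rot": TCP orientation; "ft_force": force on the tool from outside, world axes, zero at the start; "wrist_torque": the same for the moment, N m; "finger_gap": finger opening in mm; "grip_force": force on a finger pad.
Only numpy, scipy, OpenCV 4.12 (cv2) and the standard library are available. Lean on these libraries where they do the work, as an engineer would, in place of code of your own. Each camera call takes 0.05 s, during which the arm holds its last target. There are 200 camera calls.

### The job

Put the cream lid on the open purple kit box, let it sit down evenly in the rim; then press its four orange snap tabs down one after another until every tab has clicked under its catch and stays down. The catches sit at different heights, so press each tab slowly and only until you feel it click and stop, never with brute force (a push of more than about 25 N may break a catch), and leave the bottles and other things around it where they are.

Things in the scene. Friction and masses are not known exactly. Their poses are not given: they have to be found in the camera images.
- kit_box: Open purple box, fixed: outside 180 mm along x, 120 along y, 60 high, walls 4. Origin: centre of its underside, z up. Mid-side on each wall an orange spring catch, 24 mm wide, 8 to 17 mm outside the wall: sloped above, flat hook below, yields outwards. The four hooks sit at different heights, 68 to 80 mm above the bench, top 7 mm higher, a purple stop ledge 6 mm lower.
- kit_box_rim (a point): Centre of the box's mouth, level with the top of the rim, 60 mm above the box's origin. The mouth is 172 mm along the box's x and 112 mm along its y.
- lid: Loose cream lid of the box, 0.13 to 0.21 kg, right way up on the bench, tabs raised. Plate 182 mm along x, 122 along y, 4 thick. Origin: centre of the underside of the lip, z up. The tapered lip under the plate (169 x 109 mm outside at its top, 164 x 104 at its foot, 6 high) drops into the box mouth: the origin of a seated lid is 54 mm above the box's. Fits turned by half a turn too.
- lid_grip (a point): Middle of the grip block on the lid, 30 mm above the lid's origin, axes as the lid's. The block is 18 mm along x, 44 mm along y, and reaches from 10 to 44 mm above the lid's origin. Take it from above across its 18 mm (fingers closing along the lid's x; 66 mm free to each side of the middle).
- tab_px (a joint): Snap tab on the lid's +x side: orange flap 44 mm long, hinged 32 mm inside the box's wall. Radians: 0 raised (light spring), 0.52 level. Pressed, the tip pushes the catch aside (8 to 20 N on the ridge), clicks under the hook (force drops to 3 N) and 2 mm on meets the ledge (force climbs). Let go, a caught tab stays at 0.29 to 0.59, by hook height; not caught, it springs back to 0.
- tab_px_pad (a point): Centre of the white round thumb ridge (14 mm thick, so its top is always 7 mm higher; 26 mm long) across the +x tab; press straight down on its top with closed fingers. It moves with the tab: raised, 35 mm above the lid's origin and 5 mm inside the box's outer wall; snapped, 20 to 29 mm above and 1 mm inside the wall.
- tab_py (a joint): Snap tab on the lid's +y side: orange flap 44 mm long, hinged 32 mm inside the box's wall. Radians: 0 raised (light spring), 0.52 level. Pressed, the tip pushes the catch aside (8 to 20 N on the ridge), clicks under the hook (force drops to 3 N) and 2 mm on meets the ledge (force climbs). Let go, a caught tab stays at 0.29 to 0.59, by hook height; not caught, it springs back to 0.
- tab_py_pad (a point): Centre of the white round thumb ridge (14 mm thick, so its top is always 7 mm higher; 26 mm long) across the +y tab; press straight down on its top with closed fingers. It moves with the tab: raised, 35 mm above the lid's origin and 5 mm inside the box's outer wall; snapped, 20 to 29 mm above and 1 mm inside the wall.
- tab_nx (a joint): Snap tab on the lid's -x side: orange flap 44 mm long, hinged 32 mm inside the box's wall. Radians: 0 raised (light spring), 0.52 level. Pressed, the tip pushes the catch aside (8 to 20 N on the ridge), clicks under the hook (force drops to 3 N) and 2 mm on meets the ledge (force climbs). Let go, a caught tab stays at 0.29 to 0.59, by hook height; not caught, it springs back to 0.
- tab_nx_pad (a point): Centre of the white round thumb ridge (14 mm thick, so its top is always 7 mm higher; 26 mm long) across the -x tab; press straight down on its top with closed fingers. It moves with the tab: raised, 35 mm above the lid's origin and 5 mm inside the box's outer wall; snapped, 20 to 29 mm above and 1 mm inside the wall.
- tab_ny (a joint): Snap tab on the lid's -y side: orange flap 44 mm long, hinged 32 mm inside the box's wall. Radians: 0 raised (light spring), 0.52 level. Pressed, the tip pushes the catch aside (8 to 20 N on the ridge), clicks under the hook (force drops to 3 N) and 2 mm on meets the ledge (force climbs). Let go, a caught tab stays at 0.29 to 0.59, by hook height; not caught, it springs back to 0.
- tab_ny_pad (a point): Centre of the white round thumb ridge (14 mm thick, so its top is always 7 mm higher; 26 mm long) across the -y tab; press straight down on its top with closed fingers. It moves with the tab: raised, 35 mm above the lid's origin and 5 mm inside the box's outer wall; snapped, 20 to 29 mm above and 1 mm inside the wall.
- dropper_a: Small amber dropper bottle with black cap, 32 mm across, 98 mm high, upright. Origin: centre of its underside. A bystander.
- dropper_b: Small amber dropper bottle with black cap, 32 mm across, 98 mm high, upright. Origin: centre of its underside. A bystander.
- dropper_c: Small amber dropper bottle with black cap, 32 mm across, 98 mm high, upright. Origin: centre of its underside. A bystander.
- jar: White jar with blue cap, 60 mm across, 70 mm high. Origin: centre of its underside. A bystander.
- cup: White plastic cup, 64 mm across, 70 mm high. Origin: centre of its underside. A bystander.
- brush: Small brush lying on the bench. Origin: under its middle. A bystander.

How it is judged:
By the outcome, as a careful person would: the job done as asked, in the order asked, and still so for the second after the job is handed in, with the robot touching nothing.
It also fails if it takes over 58 s, if anything falls off the work surface, if the arm or the gripper's body presses on something with over 40 N, if the wrist force passes 120 N, or if a joint passes its speed limit or range.

## Working session

There is one attempt and no reset: what is moved stays moved. The work goes in short steps, Python scripts to look and compute and a shell command to move; the robot and the scene stay as the last step left them, time stands still between calls to the robot, and variables do not carry over. Pictures are saved under pics/ and viewed, at most 12 in all, crops included, and the job is handed in when it is done.

```bash
ls; mkdir -p pics
python3 - <<'E'
from bench import r, viewer, monitor
import cv2,numpy as np
for n in("top","scene"):
    s=viewer.snapshot(n); cv2.imwrite(f"pics/{n}0.png",s["pixels"]); np.savez(f"pics/{n}0.npz",**s)
    print(n,s["fx"],s["fy"],s["cx"],s["cy"],[k for k in s],np.round(s["pose"],3).tolist())
print(monitor.sense())
E
```

```text
bench.py
pics
steer.py
top 374.5969261834148 374.5969261834148 317.7802537330589 198.33283002568402 ['pixels', 'fx', 'fy', 'cx', 'cy', 'pose'] [[-0.029, 0.987, -0.156, 425.286], [-1.0, -0.028, 0.011, 12.541], [0.006, 0.156, 0.988, 1069.581], [0.0, 0.0, 0.0, 1.0]]
scene 475.75521040355034 475.75521040355034 323.53951720697046 196.34705900586522 ['pixels', 'fx', 'fy', 'cx', 'cy', 'pose'] [[-0.489, -0.479, 0.729, 1533.582], [0.872, -0.29, 0.394, 490.945], [0.022, 0.829, 0.559, 799.284], [0.0, 0.0, 0.0, 1.0]]
{'time': 0.1, 'joint_pos': array([-7.14702095e+01,  7.51237777e+00,  8.53242990e+01, -1.15848224e-03,
        8.72611382e+01, -4.89371236e+00]), 'qd': array([ 0.06870128, -0.05678374, -0.1505439 ,  0.0129275 ,  0.10674667,
       -0.06500077]), 'joint_efforts': array([ 1.55126403e-03, -5.70954788e+01, -5.01940763e+01,  3.34246874e-05,
        8.15014530e-03, -5.71671990e-05]), 'tool_pos': array([ 238.3614696 , -550.07270059,  230.32061187]), 'tcp_rot': array([-1.79902443e+02, -7.19150937e-03,  2.34235531e+01]), 'ft_force': array([-0.96012405,  0.33937172,  0.96808299]), 'wrist_torque': array([0.01080439, 0.0039581 , 0.01930388]), 'grip_force': 0.0, 'finger_gap': 85.5665116632324}
```

View pics/top0.png

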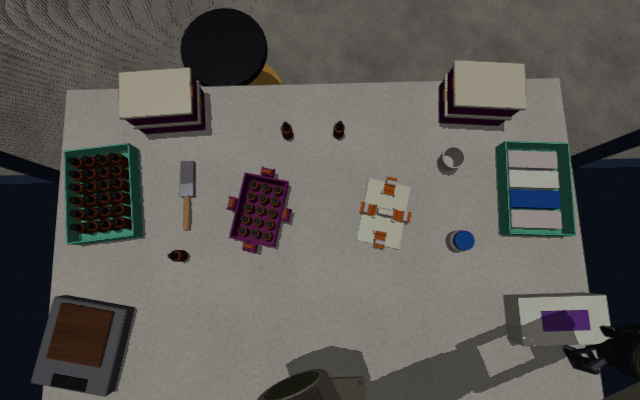

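View pics/scene0.png

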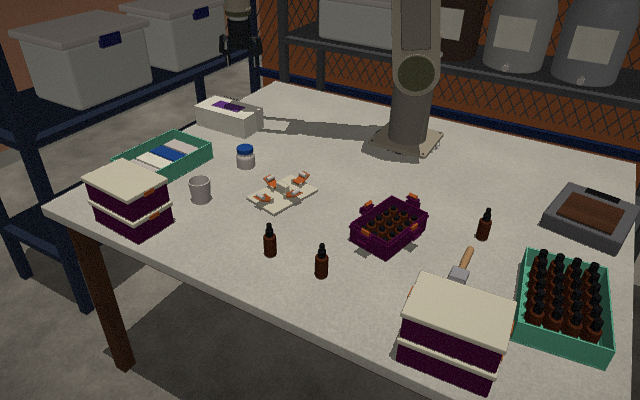

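```bash
cat > h.py <<'E'
import numpy as np,cv2
def load(n): return dict(np.load(f"pics/{n}.npz"))
def ray(s,uv,z):
    uv=np.atleast_2d(uv).astype(float); d=np.c_[(uv[:,0]-s["cx"])/s["fx"],-(uv[:,1]-s["cy"])/s["fy"],-np.ones(len(uv))]
    d=d@s["pose"][:3,:3].T; o=s["pose"][:3,3]
    return o+d*((z-o[2])/d[:,2])[:,None]
def px(s,p):
    q=(np.atleast_2d(p)-s["pose"][:3,3])@s["pose"][:3,:3]
    return np.c_[s["cx"]-s["fx"]*q[:,0]/q[:,2],s["cy"]+s["fy"]*q[:,1]/q[:,2]]
def mask(s,lo,hi):
    return cv2.inRange(cv2.cvtColor(s["pixels"],cv2.COLOR_BGR2HSV),np.array(lo),np.array(hi))
def blobs(m,amin):
    c,_=cv2.findContours(m,cv2.RETR_EXTERNAL,cv2.CHAIN_APPROX_NONE)
    return [k for k in c if cv2.contourArea(k)>amin]
E
python3 - <<'E'
from h import *
s=load("top0")
hsv=cv2.cvtColor(s["pixels"],cv2.COLOR_BGR2HSV)
for p in [(267,172),(232,203),(390,187),(400,200),(385,240),(262,235),(240,215)]: print(p,hsv[p[1],p[0]])
m=mask(s,(3,150,90),(14,255,255))
for k in blobs(m,15):
    M=cv2.moments(k);c=(M["m10"]/M["m00"],M["m01"]/M["m00"]); print("or",np.round(c,1),cv2.contourArea(k),ray(s,c,78)[0].round(1))
for nm,lo,hi,z in(("box",(135,80,30),(165,255,255),60),("lid",(12,20,120),(35,110,255),10)):
    mm=mask(s,lo,hi)
    for k in blobs(mm,800):
        (c,wh,a)=cv2.minAreaRect(k); b=ray(s,cv2.boxPoints((c,wh,a)),z)
        print(nm,np.round(c),np.round(wh),round(a,1),b[:,:2].round(0).tolist(),b.mean(0).round(1))
E
```

```text
(267, 172) [ 11 226 107]
(232, 203) [ 12 234  96]
(390, 187) [ 12 228 124]
(400, 200) [ 26  33 156]
(385, 240) [ 24  34 142]
(262, 235) [  8 161  65]
(240, 215) [156 245  25]
or [247.9 245.6] 17.0 [461.6 188.7  78. ]
or [378.6 245.9] 16.5 [ 451.1 -154.5   78. ]
or [379.8 235.1] 62.5 [ 479.2 -159.3   78. ]
or [397.5 215.2] 73.0 [ 530.7 -209.3   78. ]
or [371.9 209.6] 61.0 [ 547.8 -141.8   78. ]
or [361.8 207.1] 15.5 [ 555.1 -115.2   78. ]
or [230.8 202.2] 18.5 [578.2 234.4  78. ]
or [388.7 189.6] 67.0 [ 600.6 -189.8   78. ]
or [266.  170.9] 17.0 [661.2 139.9  78. ]
box [566. 320.] [20. 47.] 90.0 [[273.0, -576.0], [269.0, -699.0], [219.0, -692.0], [223.0, -570.0]] [ 246.2 -634.4   60. ]
box [259. 209.] [84. 64.] 85.9 [[672.0, 257.0], [680.0, 82.0], [449.0, 69.0], [442.0, 239.0]] [560.9 161.7  60. ]
lid [544. 378.] [116.  42.] -0.0 [[43.0, -429.0], [148.0, -439.0], [139.0, -752.0], [33.0, -737.0]] [  90.7 -589.2   10. ]
lid [505. 352.] [32. 47.] 67.0 [[176.0, -418.0], [220.0, -542.0], [142.0, -567.0], [99.0, -445.0]] [ 159.  -493.1   10. ]
lid [317. 231.] [333. 536.] 88.3 [[1001.0, 813.0], [1010.0, -815.0], [58.0, -708.0], [64.0, 708.0]] [533.4  -0.7  10. ]
```

```bash
cat >> h.py <<'E'
from scipy.spatial.transform import Rotation as R
def go(st,target,yaw=None):
    T=R.from_euler("xyz",st["tcp_rot"],degrees=True)
    d=T.inv().apply(np.array(target)-st["tool_pos"])
    rv=np.zeros(3) if yaw is None else (T.inv()*R.from_euler("xyz",[180,0,yaw],degrees=True)).as_rotvec(degrees=True)
    print("rot",rv.round(2),"d",d.round(1))
E
python3 - <<'E'
from h import *
from bench import r, viewer, monitor
s=viewer.snapshot("wrist");st=monitor.sense();np.savez("pics/w0.npz",**s)
T=np.eye(4);T[:3,:3]=R.from_euler("xyz",st["tcp_rot"],degrees=True).as_matrix();T[:3,3]=st["tool_pos"]
print(np.round(np.linalg.inv(T)@s["pose"],3),s["fx"],s["cx"],s["cy"])
go(st,[535,-174,300],76)
E
```

```text
[[-1.00000e-03  9.46000e-01  3.26000e-01  8.39370e+01]
 [ 1.00000e+00  0.00000e+00  2.00000e-03 -2.54000e-01]
 [ 2.00000e-03  3.26000e-01 -9.46000e-01 -1.42945e+02]
 [ 0.00000e+00  0.00000e+00  0.00000e+00  1.00000e+00]] 340.3452610953616 323.5148770652432 199.55058096681165
rot [-7.000e-02 -5.000e-02 -5.258e+01] d [ 421.7 -227.4  -69.1]
```

```bash
echo '[0, 0, -7, 55, -28, -3, 85, 0, 0, -14, 110, -56, -5, 85, 0, 0, -21, 165, -85, -8, 85, 0, 0, -28, 219, -113, -10, 85, 0, 0, -35, 274, -141, -13, 85, 0, 0, -42, 328, -170, -15, 85, 0, 0, -52.5, 410, -212, -19, 85, 0, 0, -52.5, 410, -212, -19, 85]' > path.dat && python3 steer.py path.dat
python3 - <<'E'
from h import *
from bench import r, viewer, monitor
s=viewer.snapshot("wrist");st=monitor.sense();np.savez("pics/wl.npz",**s);cv2.imwrite("pics/wl.png",s["pixels"]);print(st["tool_pos"],st["tcp_rot"],st["time"],st["ft_force"])
go(st,[556,145,250],76)
E
```

```text
time: 1.15
tool_pos: [531.9, -190.1, 250.2]
tcp_rot: [-180.0, -0.0, 76.2]
ft_force: [-0.1, -0.7, 0.1]
finger_gap: 85.0
grip_force: 0.0
[ 533.22468873 -188.21032316  250.17526597] [ 1.79968360e+02 -1.25723268e-01  7.61750864e+01] 1.2 [-0.57619415  3.02800345  0.48859601]
rot [ 0.03 -0.13  0.18] d [329.  -57.5   0.9]
```

View pics/wl.png

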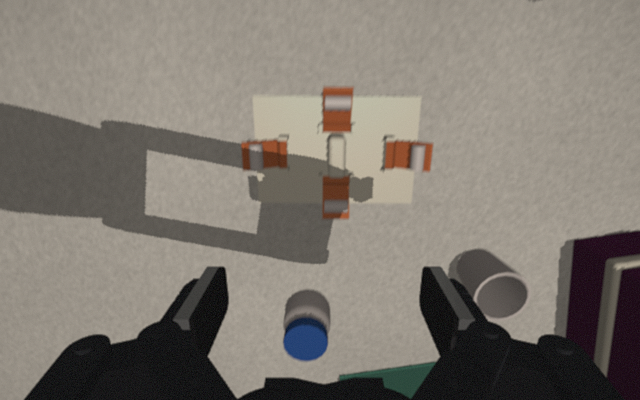

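```bash
echo '[0, 0, 0, 55, -10, 0, 85, 0, 0, 0, 110, -20, 0, 85, 0, 0, 0, 165, -30, 0, 85, 0, 0, 0, 220, -40, 0, 85, 0, 0, 0, 275, -50, 0, 85, 0, 0, 0, 329, -57, 0, 85, 0, 0, 0, 329, -57, 0, 85, 0, 0, 0, 329, -57, 0, 85]' > path.dat && python3 steer.py path.dat
python3 - <<'E'
from h import *
from bench import r, viewer, monitor
s=viewer.snapshot("wrist");st=monitor.sense();np.savez("pics/wb.npz",**s);cv2.imwrite("pics/wb.png",s["pixels"]);print(st["tool_pos"],st["tcp_rot"],st["time"],st["ft_force"])
s=load("wl");h=cv2.cvtColor(s["pixels"],cv2.COLOR_BGR2HSV)
for p in [(240,110),(270,110),(400,110),(440,110),(400,195),(400,215),(280,195),(280,215),(300,90)]:print(p,h[p[1],p[0]])
E
```

```text
time: 2.2
tool_pos: [555.0, 139.6, 249.8]
tcp_rot: [-180.0, 0.0, 76.0]
ft_force: [0.2, -0.3, 0.5]
finger_gap: 84.4
grip_force: 0.0
[555.08993575 138.97052312 249.97445935] [-1.79975886e+02  4.36586078e-02  7.58872539e+01] 2.25 [ 0.61503008 -0.59237827  0.72022645]
(240, 110) [ 21  26 159]
(270, 110) [ 23  36 190]
(400, 110) [ 25  34 188]
(440, 110) [ 20  30 155]
(400, 195) [ 20  41 186]
(400, 215) [ 18  28 157]
(280, 195) [ 21  41 106]
(280, 215) [17 25 90]
(300, 90) [ 19  26 156]
```

View pics/wb.png

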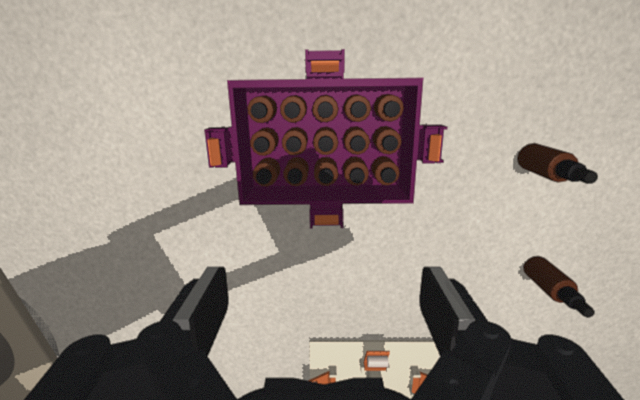

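```bash
cat > meas.py <<'E'
from h import *
def edges(s,m,z,spec):
    # spec: list of (axis, ranges, from, to): scan for first mask pixel
    L=[]
    for ax,rngs,a,b in spec:
        P=[]
        for lo,hi in rngs:
            for i in range(lo,hi):
                line=(m[:,i] if ax=="c" else m[i,:])
                step=1 if b>a else -1
                for j in range(a,b,step):
                    if line[j] and line[j+step] and line[j+2*step]:
                        e=j-0.5*step; P.append((i,e) if ax=="c" else (e,i)); break
        W=ray(s,np.array(P),z)[:,:2]
        for _ in range(3):
            v=cv2.fitLine(W.astype(np.float32),cv2.DIST_HUBER,0,.01,.01).ravel()
            n=np.array([-v[1],v[0]]); d=(W-v[2:])@n; W=W[abs(d)<max(1.0,2*d.std())]
        L.append((n,v[2:]@n,v[:2])); print(ax,rngs,len(W),"ang",round(np.degrees(np.arctan2(v[1],v[0]))%180,2),"sd",d.std().round(2))
    return L
def rect(L):  # order top,bottom,left,right
    I=lambda a,b:np.linalg.solve(np.array([a[0],b[0]]),np.array([a[1],b[1]]))
    t,b,l,r=L; C=np.array([I(t,l),I(t,r),I(b,r),I(b,l)])
    print("size",np.linalg.norm(C[1]-C[0]).round(1),np.linalg.norm(C[2]-C[3]).round(1),np.linalg.norm(C[3]-C[0]).round(1),np.linalg.norm(C[2]-C[1]).round(1),"centre",C.mean(0).round(2))
    d=(C[1]-C[0])+(C[2]-C[3]); print("angle x",np.degrees(np.arctan2(d[1],d[0])).round(2))
    return C
E
python3 - <<'E'
from meas import *
s=load("wb"); m=mask(s,(135,90,15),(170,255,255))
C=rect(edges(s,m,60,[("c",[(248,295),(360,405)],50,130),("c",[(255,300),(355,400)],235,150),("r",[(90,120),(175,195)],195,300),("r",[(90,118),(172,195)],455,350)]))
print(px(s,np.c_[C,[60]*4]).round(1).tolist())
s=load("wl"); h=cv2.cvtColor(s["pixels"],cv2.COLOR_BGR2HSV); g=cv2.GaussianBlur(h[:,:,2],(3,3),0)
m=((g>172)*255).astype(np.uint8)
C=rect(edges(s,m,10,[("c",[(265,315),(362,412)],80,120),("c",[(380,405)],222,180),("r",[(102,134)],230,280),("r",[(102,134),(178,196)],445,390)]))
print(px(s,np.c_[C,[10]*4]).round(1).tolist())
E
```

```text
c [(248, 295), (360, 405)] 92 ang 166.37 sd 0.14
c [(255, 300), (355, 400)] 90 ang 166.49 sd 0.14
r [(90, 120), (175, 195)] 50 ang 76.6 sd 0.28
r [(90, 118), (172, 195)] 51 ang 76.52 sd 0.27
size 179.9 179.7 121.5 121.1 centre [562.48 165.09]
angle x -13.57
[[227.2, 79.9], [422.2, 78.2], [412.5, 202.2], [239.4, 203.8]]
c [(265, 315), (362, 412)] 100 ang 165.74 sd 0.36
c [(380, 405)] 20 ang 166.22 sd 0.0
r [(102, 134)] 32 ang 74.92 sd 0.28
r [(102, 134), (178, 196)] 50 ang 75.74 sd 0.37
size 182.3 184.0 122.6 121.0 centre [ 546.53 -183.44]
angle x -14.02
[[252.0, 95.3], [421.1, 96.7], [410.9, 202.5], [256.7, 202.5]]
```

Run:
```python
from meas import *
s=load("top0"); 
print(px(s,[[546.5,-183.4,10],[562.5,165.1,60]]).round(1).tolist())
h=cv2.cvtColor(s["pixels"],cv2.COLOR_BGR2HSV)
a=np.radians(-14);X=np.array([np.cos(a),np.sin(a)]);Y=np.array([-X[1],X[0]])
c=np.array([[546.5,-183.4]])
P=np.array([c[0]+i*91*X+j*61*Y for i,j in((1,1),(1,-1),(-1,-1),(-1,1))])
print(px(s,np.c_[P,[10]*4]).round(1).tolist())
x0,y0=345,165; cv2.imwrite("pics/tl.png",cv2.resize(s["pixels"][y0:y0+95,x0:x0+80],None,fx=6,fy=6,interpolation=cv2.INTER_NEAREST))
from bench import r, viewer, monitor
st=monitor.sense(); go(st,[546.5,-183.4,150],75.98)
```

```text
[[382.9, 212.6], [257.8, 208.2]]
[[368.1, 177.6], [409.6, 186.5], [398.2, 248.7], [355.6, 239.4]]
rot [-0.02  0.04 -0.09] d [-314.7   70.3  100.2]
```

View pics/tl.png

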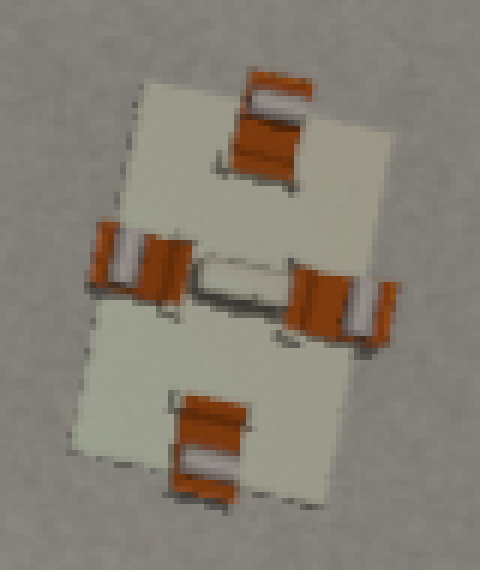

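```bash
echo '[0, 0, 0, -55, 12, 5, 85, 0, 0, 0, -110, 24, 20, 85, 0, 0, 0, -165, 36, 40, 85, 0, 0, 0, -220, 48, 60, 85, 0, 0, 0, -270, 60, 80, 85, 0, 0, 0, -315, 70, 100, 85, 0, 0, 0, -315, 70, 100, 85, 0, 0, 0, -315, 70, 100, 85]' > path.dat && python3 steer.py path.dat
python3 - <<'E'
from h import *
from bench import r, viewer, monitor
s=viewer.snapshot("wrist");st=monitor.sense();np.savez("pics/wl2.npz",**s);cv2.imwrite("pics/wl2.png",s["pixels"]);print(st["tool_pos"],st["tcp_rot"],st["time"],st["ft_force"])
go(st,[546.5,-183.4,17],75.98)
E
```

```text
time: 3.25
tool_pos: [545.9, -183.7, 150.4]
tcp_rot: [-180.0, -0.0, 75.8]
ft_force: [0.7, 0.3, 0.1]
finger_gap: 85.1
grip_force: 0.0
[ 546.39974401 -182.99926148  150.87964557] [ 1.79960663e+02 -1.16547099e-02  7.58555006e+01] 3.3 [ 0.06149046 -0.66156364  0.447202  ]
rot [ 0.04 -0.01 -0.12] d [-4.000e-01  1.000e-01  1.339e+02]
```

View pics/wl2.png

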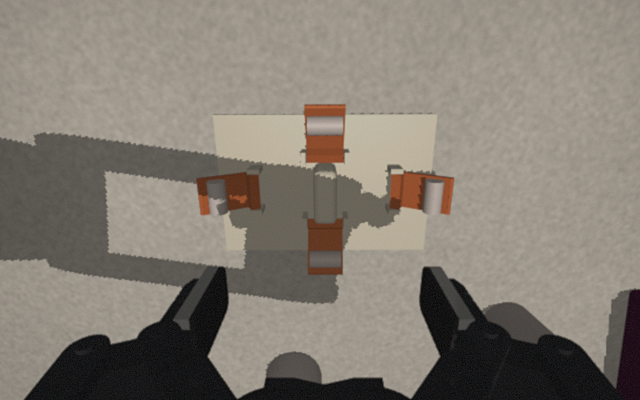

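Run:
```python
from meas import *
s=load("wl2"); h=cv2.cvtColor(s["pixels"],cv2.COLOR_BGR2HSV); g=cv2.GaussianBlur(h[:,:,2],(3,3),0)
m=((g>172)*255).astype(np.uint8)
C=rect(edges(s,m,10,[("c",[(225,300),(350,425)],95,135),("c",[(375,420)],262,230),("r",[(119,150)],200,240),("r",[(120,165),(218,244)],450,400)]))
print(px(s,np.c_[C,[10]*4]).round(1).tolist())
```

```text
c [(225, 300), (350, 425)] 150 ang 165.73 sd 0.13
c [(375, 420)] 37 ang 165.77 sd 0.0
r [(119, 150)] 31 ang 75.97 sd 0.23
r [(120, 165), (218, 244)] 71 ang 75.78 sd 0.27
size 182.6 182.2 121.9 121.8 centre [ 546.06 -184.93]
angle x -14.25
[[211.9, 114.5], [437.1, 114.5], [423.0, 249.5], [226.5, 249.5]]
```

```bash
echo '[0, 0, 0, -2, 0, 40, 85, 0, 0, 0, -2, 0, 80, 85, 0, 0, 0, -2, 0, 110, 85, 0, 0, 0, -2, 0, 125, 85, 0, 0, 0, -2, 0, 133, 85, 0, 0, 0, -2, 0, 133, 85, 0, 0, 0, -2, 0, 133, 16, 0, 0, 0, -2, 0, 133, 16]' > path.dat && python3 steer.py path.dat 50; echo '[0, 0, 0, 0, 0, 0, 16, 0, 0, 0, 0, 0, 0, 16, 0, 0, 0, 0, 0, 0, 16, 0, 0, 0, 0, 0, 0, 16]' > path.dat && python3 steer.py path.dat
```

```text
time: 4.3
tool_pos: [546.8, -184.9, 18.4]
tcp_rot: [179.9, 0.0, 75.9]
ft_force: [0.8, -0.6, -0.1]
finger_gap: 51.0
grip_force: 0.0
time: 4.8
tool_pos: [546.1, -184.7, 17.7]
tcp_rot: [180.0, 0.0, 75.9]
ft_force: [-1.6, 1.0, 5.7]
finger_gap: 16.9
grip_force: 48.9
```

```bash
echo '[0, 0, 0, 0, 0, -15, 16, 0, 0, 0, 0, 0, -45, 16, 0, 0, 0, 0, 0, -90, 16, 0, 0, 0, 0, 0, -140, 16, 0, 0, 0, 0, 0, -140, 16, 0, 0, 0, 0, 0, -140, 16]' > path.dat && python3 steer.py path.dat
python3 - <<'E'
from h import *
from bench import r, viewer, monitor
s=viewer.snapshot("wrist");st=monitor.sense();np.savez("pics/wh.npz",**s,tp=st["tool_pos"],tr=st["tcp_rot"]);cv2.imwrite("pics/wh.png",s["pixels"]);print(st["tool_pos"],st["tcp_rot"],st["time"],st["ft_force"],st["finger_gap"],st["wrist_torque"])
E
```

```text
time: 5.55
tool_pos: [545.7, -184.4, 157.0]
tcp_rot: [-180.0, -0.0, 75.9]
ft_force: [-0.6, -0.8, -2.5]
finger_gap: 17.2
grip_force: 49.4
[ 544.99841748 -184.0943422   155.78515367] [-1.79859101e+02 -2.83062241e-02  7.59238512e+01] 5.6 [-1.15552199  0.70167627 -3.56925877] 17.300999722190873 [0.03635515 0.000732   0.00761385]
```

View pics/wh.png

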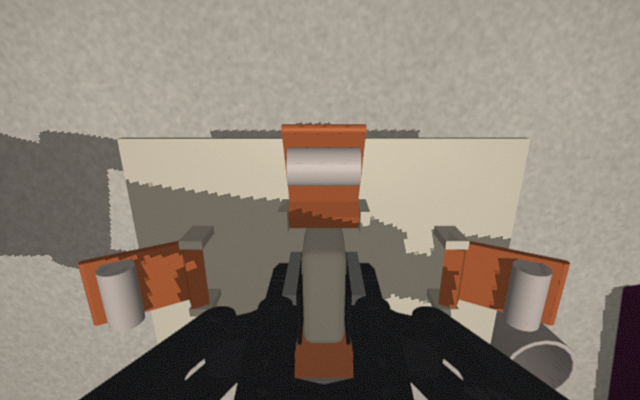

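Run:
```python
from meas import *
s=load("wh"); h=cv2.cvtColor(s["pixels"],cv2.COLOR_BGR2HSV); g=cv2.GaussianBlur(h[:,:,2],(3,3),0)
m=((g>172)*255).astype(np.uint8); T=R.from_euler("xyz",s["tr"],degrees=True)
for k in (7.7,5.7,9.7):
    z=s["tp"][2]-k
    L=edges(s,m,z,[("c",[(140,270),(375,515)],120,160),("r",[(146,175)],100,160),("r",[(146,210)],550,480)])
    I=lambda a,b:np.linalg.solve(np.array([a[0],b[0]]),np.array([a[1],b[1]]))
    A,B=I(L[0],L[1]),I(L[0],L[2]); u=(B-A)/np.linalg.norm(B-A); c=(A+B)/2-61*np.array([-u[1],u[0]])
    print(k,"w",np.linalg.norm(B-A).round(2),"c",c.round(2),"ang",np.degrees(np.arctan2(u[1],u[0])).round(2),"in tool",T.inv().apply(np.r_[c,z]-s["tp"]).round(2))
```

```text
c [(140, 270), (375, 515)] 196 ang 165.88 sd 0.69
r [(146, 175)] 24 ang 76.51 sd 0.13
r [(146, 210)] 53 ang 97.94 sd 1.26
7.7 w 184.87 c [ 547.77 -176.81] ang -14.12 in tool [7.74 0.94 7.7 ]
c [(140, 270), (375, 515)] 196 ang 165.88 sd 0.68
r [(146, 175)] 24 ang 76.51 sd 0.13
r [(146, 210)] 53 ang 97.92 sd 1.24
5.7 w 182.45 c [ 547.82 -176.61] ang -14.12 in tool [7.94 0.93 5.7 ]
c [(140, 270), (375, 515)] 196 ang 165.88 sd 0.7
r [(146, 175)] 24 ang 76.51 sd 0.13
r [(146, 210)] 53 ang 97.96 sd 1.27
9.7 w 187.3 c [ 547.72 -177.  ] ang -14.12 in tool [7.54 0.94 9.7 ]
```

Run:
```python
from meas import *
s=load("wh"); h=cv2.cvtColor(s["pixels"],cv2.COLOR_BGR2HSV)
for c in(180,450): print(c,h[124:148:1,c,2].tolist(),h[124:148:2,c,1].tolist())
print(h[170,490:550:2,2].tolist(),h[170,490:550:2,1].tolist());print(h[155,100:140:2,2].tolist())
s2=dict(s); z=s["tp"][2]-7.7; P=ray(s,[[118,138],[529,139]],z);T=R.from_euler("xyz",s["tr"],degrees=True);print(P,T.inv().apply(P-s["tp"]))
```

```text
180 [175, 176, 179, 177, 174, 178, 177, 179, 175, 174, 176, 175, 168, 134, 126, 188, 202, 198, 196, 199, 198, 198, 200, 200] [29, 28, 28, 27, 29, 29, 30, 38, 39, 40, 40, 42]
450 [180, 178, 175, 176, 174, 175, 180, 178, 178, 174, 175, 173, 167, 137, 142, 192, 207, 205, 204, 205, 203, 204, 202, 202] [27, 29, 29, 27, 29, 26, 29, 40, 42, 41, 43, 40]
[199, 198, 198, 199, 198, 198, 196, 198, 198, 198, 196, 196, 195, 195, 198, 196, 198, 183, 173, 174, 171, 171, 174, 178, 181, 177, 170, 168, 166, 170] [44, 40, 40, 40, 41, 40, 40, 40, 40, 41, 40, 40, 41, 42, 42, 42, 41, 32, 29, 29, 27, 31, 29, 29, 28, 27, 30, 27, 26, 30]
[103, 103, 103, 99, 97, 103, 102, 100, 101, 99, 155, 199, 196, 196, 195, 194, 194, 193, 195, 196]
[[ 471.57376119 -103.052051    148.08515367]
 [ 648.76669623 -148.04874412  148.08515367]] [[ 60.74734818 -90.91107213   7.95360099]
 [ 60.19707075  91.90450011   7.50375564]]
```

Run:
```python
from meas import *
s=load("wh"); h=cv2.cvtColor(s["pixels"],cv2.COLOR_BGR2HSV); g=cv2.GaussianBlur(h[:,:,2],(3,3),0)
m=((g>187)*255).astype(np.uint8); T=R.from_euler("xyz",s["tr"],degrees=True)
for k in (7.7,):
    z=s["tp"][2]-k
    L=edges(s,m,z,[("c",[(140,270),(375,515)],120,160),("r",[(146,175)],100,160),("r",[(146,210)],550,480)])
    I=lambda a,b:np.linalg.solve(np.array([a[0],b[0]]),np.array([a[1],b[1]]))
    A,B=I(L[0],L[1]),I(L[0],L[2]); u=(B-A)/np.linalg.norm(B-A); c=(A+B)/2-61*np.array([-u[1],u[0]])
    print(k,"w",np.linalg.norm(B-A).round(2),"c",c.round(2),"ang",np.degrees(np.arctan2(u[1],u[0])).round(2),"in tool",T.inv().apply(np.r_[c,z]-s["tp"]).round(2))
from bench import r, viewer, monitor
st=monitor.sense(); go(st,[562.5,165.1,160],76.43)
```

```text
c [(140, 270), (375, 515)] 270 ang 165.89 sd 0.0
r [(146, 175)] 29 ang 74.56 sd 0.19
r [(146, 210)] 64 ang 75.87 sd 0.15
7.7 w 183.04 c [ 545.36 -185.18] ang -14.11 in tool [-0.97  0.63  7.7 ]
rot [-0.14 -0.03 -0.51] d [343.  -68.   -3.9]
```

```bash
echo '[0, 0, 0, 40, -8, -3, 16, 0, 0, 0, 95, -19, -3, 16, 0, 0, 0, 150, -30, -3, 16, 0, 0, -0.5, 205, -41, -3, 16, 0, 0, -0.5, 260, -52, -3, 16, 0, 0, -0.5, 310, -62, -3, 16, 0, 0, -0.5, 344, -68.6, -3, 16, 0, 0, -0.5, 344, -68.6, -3, 16]' > path.dat && python3 steer.py path.dat; echo '[0, 0, 0, 0, 0, 0, 16, 0, 0, 0, 0, 0, 0, 16, 0, 0, 0, 0, 0, 0, 16]' > path.dat && python3 steer.py path.dat;python3 - <<'E'
from h import *
from bench import r, viewer, monitor
a=[]
s=viewer.snapshot("wrist")
for i in range(6):
    st=monitor.sense(); a.append(np.r_[st["tool_pos"],st["tcp_rot"]%360]); viewer.snapshot("wrist")
a=np.array(a);print(a.mean(0).round(2),a.std(0).round(2),st["time"])
np.savez("pics/wp.npz",**s);cv2.imwrite("pics/wp.png",s["pixels"])
st["tool_pos"]=a[:,:3].mean(0);st["tcp_rot"]=a[:,3:].mean(0);go(st,[562.1,166.2,72],76.43)
E
```

```text
time: 6.6
tool_pos: [561.4, 168.1, 157.7]
tcp_rot: [-179.8, 0.1, 76.6]
ft_force: [-0.2, -0.7, -2.3]
finger_gap: 16.9
grip_force: 49.3
time: 6.98
tool_pos: [563.2, 164.8, 160.1]
tcp_rot: [-180.0, 0.0, 76.3]
ft_force: [-0.7, -0.2, -1.8]
finger_gap: 17.1
grip_force: 49.3
[563.25 165.28 160.39 179.99 300.    76.38] [2.0000e-02 2.4000e-01 5.0000e-02 0.0000e+00 1.3416e+02 2.0000e-02] 7.275
rot [ 4.e-02 -6.e+01 -5.e-02] d [-76.2  -1.3  44.7]
```

```bash
echo '[0, 0, 0, 0.6, -1.3, 20, 16, 0, 0, 0, 0.6, -1.3, 50, 16, 0, 0, 0, 0.6, -1.3, 70, 16, 0, 0, 0, 0.6, -1.3, 76, 16, 0, 0, 0, 0.6, -1.3, 79, 16, 0, 0, 0, 0.6, -1.3, 79, 16]' > path.dat && python3 steer.py path.dat; echo '[0, 0, 0, 0, 0, 2, 16, 0, 0, 0, 0, 0, 4, 16, 0, 0, 0, 0, 0, 4, 16, 0, 0, 0, 0, 0, 4, 16]' > path.dat && python3 steer.py path.dat; echo '[0, 0, 0, 0, 0, 2, 16, 0, 0, 0, 0, 0, 4, 16, 0, 0, 0, 0, 0, 4, 16, 0, 0, 0, 0, 0, 4, 16]' > path.dat && python3 steer.py path.dat
```

```text
time: 8.07
tool_pos: [562.7, 166.8, 82.1]
tcp_rot: [179.9, -0.0, 76.4]
ft_force: [0.7, -0.7, -2.3]
finger_gap: 17.3
grip_force: 49.2
time: 8.57
tool_pos: [562.0, 166.7, 77.4]
tcp_rot: [180.0, -0.0, 76.4]
ft_force: [-0.5, -0.3, -2.5]
finger_gap: 16.9
grip_force: 49.2
time: 9.07
tool_pos: [562.2, 166.0, 73.6]
tcp_rot: [180.0, 0.0, 76.4]
ft_force: [-0.8, -5.2, 2.4]
finger_gap: 17.4
grip_force: 50.0
```

```bash
echo '[0, 0, 0, -0.6, 0, 0, 16, 0, 0, 0, -0.6, 0, 1, 16, 0, 0, 0, -0.6, 0, 2, 16, 0, 0, 0, -0.6, 0, 2.5, 16, 0, 0, 0, -0.6, 0, 2.5, 16]' > path.dat && python3 steer.py path.dat
python3 - <<'E'
from bench import r, viewer, monitor
st=monitor.sense();print(st["tool_pos"],st["tcp_rot"],st["ft_force"],st["wrist_torque"])
E
```

```text
time: 9.7
tool_pos: [562.3, 165.4, 72.1]
tcp_rot: [179.9, 0.0, 76.4]
ft_force: [-4.2, -7.4, 11.1]
finger_gap: 17.1
grip_force: 51.3
[562.3107174  165.42003232  72.10991751] [1.79945143e+02 4.31239438e-02 7.64180214e+01] [-4.15263927 -7.36404578 11.14044138] [-0.92381418  0.88568785  0.21045792]
```

```bash
echo '[0, 0, 0, 0, 0, 0, 60, 0, 0, 0, 0, 0, 0, 60, 0, 0, 0, 0, 0, 0, 60, 0, 0, 0, 0, 0, 0, 60, 0, 0, 0, 0, 0, -30, 60, 0, 0, 0, 0, 0, -80, 40, 0, 0, 0, -30, 0, -130, 0, 0, 0, 0, -40, 0, -150, 0]' > path.dat && python3 steer.py path.dat; echo '[0, 0, 0, 0, 0, 0, 0, 0, 0, 0, 0, 0, 0, 0]' > path.dat && python3 steer.py path.dat
python3 - <<'E'
from h import *
from bench import r, viewer, monitor
s=viewer.snapshot("wrist");st=monitor.sense();np.savez("pics/ws.npz",**s,tp=st["tool_pos"],tr=st["tcp_rot"]);cv2.imwrite("pics/ws.png",s["pixels"]);print(st["tool_pos"],st["tcp_rot"],st["time"],st["ft_force"])
s=viewer.snapshot("scene");np.savez("pics/ss.npz",**s);cv2.imwrite("pics/ss.png",s["pixels"])
E
```

```text
time: 10.7
tool_pos: [553.9, 126.5, 224.8]
tcp_rot: [179.7, -0.1, 76.4]
ft_force: [0.7, 0.2, 0.5]
finger_gap: 5.8
grip_force: 0.0
time: 10.95
tool_pos: [551.5, 127.5, 218.4]
tcp_rot: [-179.8, 0.0, 76.4]
ft_force: [0.0, -0.0, -1.2]
finger_gap: 0.3
grip_force: 0.0
[551.30002194 127.58175695 218.0744769 ] [-1.79781459e+02  6.74617454e-02  7.64416194e+01] 11.0 [-0.68328302 -0.34420861 -0.51158955]
```

View pics/ws.png

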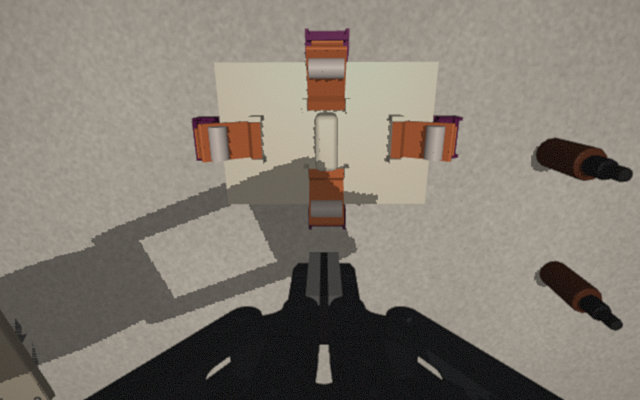

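Run:
```python
from meas import *
s=load("ws"); h=cv2.cvtColor(s["pixels"],cv2.COLOR_BGR2HSV); g=cv2.GaussianBlur(h[:,:,2],(3,3),0)
print(h[30:100:3,260,2].tolist(),h[190:220:2,400,2].tolist(),h[80,200:240:2,2].tolist(),h[90,420:460:2,2].tolist())
m=((g>180)*255).astype(np.uint8)
C=rect(edges(s,m,64,[("c",[(225,300),(352,430)],45,90),("c",[(385,420)],220,180),("r",[(68,108)],195,250),("r",[(68,108),(165,198)],455,410)]))
print(px(s,np.c_[C,[64]*4]).round(1).tolist())
```

```text
[154, 159, 155, 154, 153, 149, 151, 158, 160, 161, 161, 190, 189, 191, 188, 185, 188, 190, 189, 189, 190, 189, 188, 191] [185, 182, 186, 185, 185, 185, 186, 166, 164, 160, 163, 157, 155, 163, 169] [157, 156, 162, 166, 163, 159, 159, 161, 185, 186, 188, 188, 189, 188, 189, 189, 189, 188, 187, 189] [189, 189, 188, 190, 190, 190, 188, 190, 164, 161, 162, 160, 160, 158, 159, 158, 161, 162, 162, 159]
c [(225, 300), (352, 430)] 153 ang 166.66 sd 0.27
c [(385, 420)] 35 ang 166.47 sd 0.0
r [(68, 108)] 40 ang 76.84 sd 0.24
r [(68, 108), (165, 198)] 73 ang 76.33 sd 0.27
size 181.6 180.5 120.6 121.2 centre [561.87 165.62]
angle x -13.43
[[214.0, 62.7], [437.8, 61.4], [423.4, 202.5], [228.7, 202.5]]
```

View pics/ss.png

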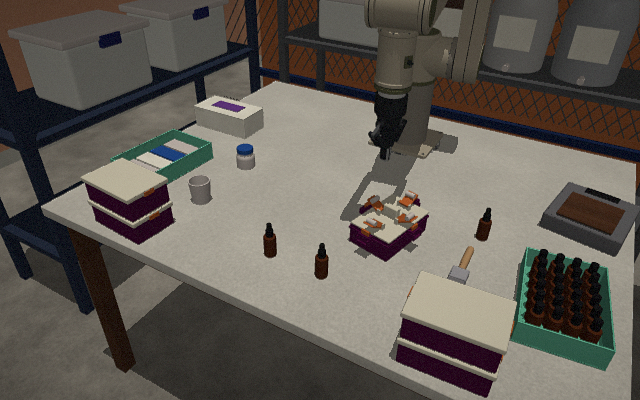

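```bash
cat > chk.py <<'E'
# usage: chk.py [new]; reads force only. exit 1 = stop (click felt or force high)
import sys,json,os
from bench import r, viewer, monitor
s=monitor.sense(); fz=float(s["ft_force"][2]); f="/tmp/chk.json"
d={"m":0.,"n":0} if "new" in sys.argv or not os.path.exists(f) else json.load(open(f))
d["m"]=max(d["m"],fz); json.dump(d,open(f,"w"))
print("t%.2f z%.2f fz%.1f tq%s"%(s["time"],s["tool_pos"][2],fz,s["wrist_torque"].round(2)),s["tool_pos"][:2].round(1))
if d["m"]>6.5 and fz<0.6*d["m"]: print("CLICK?"); sys.exit(1)
if fz>21: print("HIGH"); sys.exit(1)
E
echo '[0, 0, 0, -8, 1, 40, 0, 0, 0, 0, -16, 1.6, 80, 0, 0, 0, 0, -16, 1.6, 105, 0, 0, 0, 0, -16, 1.6, 114, 0, 0, 0, 0, -16, 1.6, 114, 0, 0, 0, 0, -16, 1.6, 114, 0]' > path.dat && python3 steer.py path.dat 20; python3 chk.py new
python3 - <<'E'
from h import *
from bench import r, viewer, monitor
go(monitor.sense(),[549.1,111.5,97],76.5)
E
```

```text
time: 11.8
tool_pos: [551.2, 111.6, 108.1]
tcp_rot: [179.9, -0.0, 76.4]
ft_force: [0.4, 0.2, -0.4]
finger_gap: 0.2
grip_force: 0.0
t11.80 z108.09 fz-0.4 tq[ 0.01 -0.01  0.  ] [551.2 111.6]
rot [ 0.1  -0.04 -0.06] d [-0.6 -2.  11.1]
```

```bash
S='grep -v -e rot -e tool -e force -e gap -e time'; echo '[0, 0, 0, -0.5, -2, 5, 0, 0, 0, 0, -0.5, -2, 7, 0, 0, 0, 0, -0.5, -2, 7, 0, 0, 0, 0, -0.5, -2, 7, 0]' > path.dat && python3 steer.py path.dat >/dev/null; python3 chk.py new && echo '[0, 0, 0, 0, 0, 1, 0, 0, 0, 0, 0, 0, 2, 0, 0, 0, 0, 0, 0, 2, 0]' > path.dat && python3 steer.py path.dat >/dev/null && python3 chk.py && echo '[0, 0, 0, 0, 0, 1, 0, 0, 0, 0, 0, 0, 2, 0, 0, 0, 0, 0, 0, 2, 0]' > path.dat && python3 steer.py path.dat>/dev/null && python3 chk.py && echo '[0, 0, 0, 0, 0, 1, 0, 0, 0, 0, 0, 0, 2, 0]' > path.dat && python3 steer.py path.dat>/dev/null && python3 chk.py
```

```text
t12.30 z99.93 fz-0.5 tq[ 0.02 -0.06  0.07] [548.3 111.3]
t12.68 z97.79 fz0.7 tq[-0.02 -0.03 -0.02] [548.3 111.2]
t13.05 z95.73 fz1.7 tq[-0.03 -0.07 -0.02] [548.2 111.3]
t13.30 z93.75 fz0.6 tq[-0.08 -0.05  0.  ] [548.2 111.2]
```

```bash
p(){ python3 chk.py; }; echo '[0, 0, 0, 0, 0, 0.5, 0, 0, 0, 0, 0, 0, 1, 0]' > path.dat && python3 steer.py path.dat >/dev/null && p && echo '[0, 0, 0, 0, 0, 0.5, 0, 0, 0, 0, 0, 0, 1, 0]' > path.dat && python3 steer.py path.dat >/dev/null && p && echo '[0, 0, 0, 0, 0, 0.5, 0, 0, 0, 0, 0, 0, 1, 0]' > path.dat && python3 steer.py path.dat >/dev/null && p && echo '[0, 0, 0, 0, 0, 0.5, 0, 0, 0, 0, 0, 0, 1, 0]' > path.dat && python3 steer.py path.dat >/dev/null && p && echo '[0, 0, 0, 0, 0, 0.5, 0, 0, 0, 0, 0, 0, 1, 0]' > path.dat && python3 steer.py path.dat >/dev/null && p && echo '[0, 0, 0, 0, 0, 0.5, 0, 0, 0, 0, 0, 0, 1, 0]' > path.dat && python3 steer.py path.dat >/dev/null && p && echo '[0, 0, 0, 0, 0, 0.5, 0, 0, 0, 0, 0, 0, 1, 0]' > path.dat && python3 steer.py path.dat >/dev/null && p && echo '[0, 0, 0, 0, 0, 0.5, 0, 0, 0, 0, 0, 0, 1, 0]' > path.dat && python3 steer.py path.dat >/dev/null && p
```

```text
t13.55 z92.77 fz1.6 tq[-0.16  0.07  0.03] [548.2 111.3]
t13.80 z91.78 fz1.8 tq[-0.1   0.08 -0.01] [548.2 111.3]
t14.05 z90.78 fz2.7 tq[-0.18  0.04 -0.04] [548.2 111.2]
t14.30 z89.78 fz0.6 tq[-0.16  0.02 -0.07] [548.2 111.3]
t14.55 z88.77 fz1.5 tq[-0.13  0.03 -0.  ] [548.2 111.3]
t14.80 z87.79 fz1.6 tq[-0.12  0.08  0.02] [548.2 111.3]
t15.05 z86.78 fz1.2 tq[-0.15 -0.02 -0.01] [548.2 111.3]
t15.30 z86.19 fz6.6 tq[-0.32  0.42 -0.01] [548.3 111.2]
```

```bash
p(){ python3 chk.py; }; echo '[0, 0, 0, 0, 0, 0.3, 0, 0, 0, 0, 0, 0, 0.6, 0]' > path.dat && python3 steer.py path.dat >/dev/null && p && echo '[0, 0, 0, 0, 0, 0.3, 0, 0, 0, 0, 0, 0, 0.6, 0]' > path.dat && python3 steer.py path.dat >/dev/null && p && echo '[0, 0, 0, 0, 0, 0.3, 0, 0, 0, 0, 0, 0, 0.6, 0]' > path.dat && python3 steer.py path.dat >/dev/null && p && echo '[0, 0, 0, 0, 0, 0.3, 0, 0, 0, 0, 0, 0, 0.6, 0]' > path.dat && python3 steer.py path.dat >/dev/null && p && echo '[0, 0, 0, 0, 0, 0.3, 0, 0, 0, 0, 0, 0, 0.6, 0]' > path.dat && python3 steer.py path.dat >/dev/null && p && echo '[0, 0, 0, 0, 0, 0.3, 0, 0, 0, 0, 0, 0, 0.6, 0]' > path.dat && python3 steer.py path.dat >/dev/null && p && echo '[0, 0, 0, 0, 0, 0.3, 0, 0, 0, 0, 0, 0, 0.6, 0]' > path.dat && python3 steer.py path.dat >/dev/null && p && echo '[0, 0, 0, 0, 0, 0.3, 0, 0, 0, 0, 0, 0, 0.6, 0]' > path.dat && python3 steer.py path.dat >/dev/null && p
```

```text
t15.55 z85.82 fz6.3 tq[-0.39  0.52 -0.05] [548.4 111.1]
t15.80 z85.32 fz7.4 tq[-0.49  0.55  0.01] [548.4 111.1]
t16.05 z84.56 fz3.5 tq[-0.37  0.2   0.01] [548.5 111.1]
CLICK?
```

```bash
echo '[0, 0, 0, 0, 0, 0.3, 0, 0, 0, 0, 0, 0, 0.6, 0]' > path.dat && python3 steer.py path.dat >/dev/null; python3 chk.py;  echo '[0, 0, 0, 0, 0, 0.3, 0, 0, 0, 0, 0, 0, 0.6, 0]' > path.dat && python3 steer.py path.dat >/dev/null; python3 chk.py
```

```text
t16.30 z83.43 fz2.2 tq[-0.26 -0.1   0.02] [548.4 111.3]
CLICK?
t16.55 z82.62 fz1.8 tq[-0.08 -0.04  0.04] [548.2 111.4]
CLICK?
```

```bash
echo '[0, 0, 0, 0, 0, -15, 0, 0, 0, 0, 0, 0, -37, 0, 0, 0, 0, 20, 30, -37, 0, 0, 0, 0, 45, 68, -37, 0, 0, 0, 0, 56, 84.7, -30, 0, 0, 0, 0, 56, 84.7, -20, 0, 0, 0, 0, 56, 84.7, -17, 0, 0, 0, 0, 56, 84.7, -17, 0]' > path.dat && python3 steer.py path.dat >/dev/null; python3 chk.py new
python3 - <<'E'
from h import *
from bench import r, viewer, monitor
s=viewer.snapshot("wrist");np.savez("pics/wn.npz",**s);cv2.imwrite("pics/wn.png",s["pixels"])
go(monitor.sense(),[643.7,145.8,97],76.5)
E
```

```text
t17.55 z99.49 fz-0.2 tq[-0.03  0.03 -0.02] [642.6 145.5]
rot [-0.03  0.01 -0.09] d [0.4 0.6 2.9]
```

View pics/wn.png

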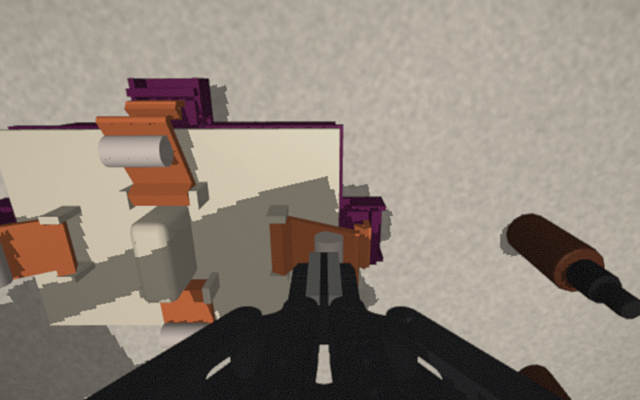

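```bash
p(){ python3 chk.py; }; echo '[0, 0, 0, 0, 0.5, 1, 0, 0, 0, 0, 0, 0.5, 2, 0, 0, 0, 0, 0, 0.5, 3, 0, 0, 0, 0, 0, 0.5, 3, 0]' > path.dat && python3 steer.py path.dat >/dev/null && p && echo '[0, 0, 0, 0, 0, 0.5, 0, 0, 0, 0, 0, 0, 1, 0, 0, 0, 0, 0, 0, 1.5, 0]' > path.dat && python3 steer.py path.dat >/dev/null && p && echo '[0, 0, 0, 0, 0, 0.5, 0, 0, 0, 0, 0, 0, 1, 0]' > path.dat && python3 steer.py path.dat >/dev/null && p && echo '[0, 0, 0, 0, 0, 0.5, 0, 0, 0, 0, 0, 0, 1, 0]' > path.dat && python3 steer.py path.dat >/dev/null && p && echo '[0, 0, 0, 0, 0, 0.5, 0, 0, 0, 0, 0, 0, 1, 0]' > path.dat && python3 steer.py path.dat >/dev/null && p && echo '[0, 0, 0, 0, 0, 0.5, 0, 0, 0, 0, 0, 0, 1, 0]' > path.dat && python3 steer.py path.dat >/dev/null && p
```

```text
t18.10 z96.94 fz1.4 tq[-0.01 -0.13 -0.  ] [644.3 145.7]
t18.48 z95.27 fz0.5 tq[-0.   -0.05 -0.04] [644.2 145.7]
t18.73 z94.28 fz0.6 tq[-0.04 -0.17  0.02] [644.2 145.7]
t18.98 z93.29 fz2.2 tq[-0.02 -0.14  0.02] [644.2 145.7]
t19.23 z92.28 fz1.6 tq[-0.03 -0.14  0.  ] [644.2 145.7]
t19.48 z91.31 fz1.3 tq[-0.05 -0.1   0.02] [644.2 145.7]
```

```bash
p(){ python3 chk.py; }; echo '[0, 0, 0, 0, 0, 0.4, 0, 0, 0, 0, 0, 0, 0.8, 0]' > path.dat && python3 steer.py path.dat >/dev/null && p && echo '[0, 0, 0, 0, 0, 0.4, 0, 0, 0, 0, 0, 0, 0.8, 0]' > path.dat && python3 steer.py path.dat >/dev/null && p && echo '[0, 0, 0, 0, 0, 0.4, 0, 0, 0, 0, 0, 0, 0.8, 0]' > path.dat && python3 steer.py path.dat >/dev/null && p && echo '[0, 0, 0, 0, 0, 0.4, 0, 0, 0, 0, 0, 0, 0.8, 0]' > path.dat && python3 steer.py path.dat >/dev/null && p && echo '[0, 0, 0, 0, 0, 0.4, 0, 0, 0, 0, 0, 0, 0.8, 0]' > path.dat && python3 steer.py path.dat >/dev/null && p && echo '[0, 0, 0, 0, 0, 0.4, 0, 0, 0, 0, 0, 0, 0.8, 0]' > path.dat && python3 steer.py path.dat >/dev/null && p && echo '[0, 0, 0, 0, 0, 0.4, 0, 0, 0, 0, 0, 0, 0.8, 0]' > path.dat && python3 steer.py path.dat >/dev/null && p && echo '[0, 0, 0, 0, 0, 0.4, 0, 0, 0, 0, 0, 0, 0.8, 0]' > path.dat && python3 steer.py path.dat >/dev/null && p && echo '[0, 0, 0, 0, 0, 0.4, 0, 0, 0, 0, 0, 0, 0.8, 0]' > path.dat && python3 steer.py path.dat >/dev/null && p && echo '[0, 0, 0, 0, 0, 0.4, 0, 0, 0, 0, 0, 0, 0.8, 0]' > path.dat && python3 steer.py path.dat >/dev/null && p
```

```text
t19.73 z90.50 fz0.2 tq[-0.04 -0.2  -0.06] [644.2 145.7]
t19.98 z89.68 fz2.5 tq[ 0.02 -0.16  0.07] [644.2 145.7]
t20.23 z88.88 fz2.0 tq[-0.02 -0.12  0.01] [644.2 145.7]
t20.48 z88.44 fz4.4 tq[-0.05 -0.   -0.03] [644.3 145.7]
t20.73 z88.02 fz6.4 tq[-0.18  0.04  0.05] [644.5 145.7]
t20.98 z87.42 fz7.3 tq[-0.2   0.08 -0.01] [644.7 145.6]
t21.23 z86.86 fz7.7 tq[-0.31  0.02 -0.05] [644.9 145.6]
t21.48 z86.07 fz4.9 tq[-0.19 -0.2   0.02] [645.  145.6]
t21.73 z84.07 fz1.3 tq[-0.01 -0.1  -0.01] [644.2 145.7]
CLICK?
```

```bash
echo '[0, 0, 0, 0, 0, 0.5, 0, 0, 0, 0, 0, 0, 0.5, 0]' > path.dat && python3 steer.py path.dat >/dev/null; python3 chk.py; echo '[0, 0, 0, 0, 0, -15, 0, 0, 0, 0, 0, 0, -37, 0, 0, 0, 0, 20, -30, -37, 0, 0, 0, 0, 45, -68, -37, 0, 0, 0, 0, 55.3, -84.7, -30, 0, 0, 0, 0, 55.3, -84.7, -20, 0, 0, 0, 0, 55.3, -84.7, -15, 0, 0, 0, 0, 55.3, -84.7, -15, 0]' > path.dat && python3 steer.py path.dat >/dev/null; python3 chk.py new
python3 - <<'E'
from h import *
from bench import r, viewer, monitor
s=viewer.snapshot("wrist");np.savez("pics/wn2.npz",**s);cv2.imwrite("pics/wn2.png",s["pixels"])
go(monitor.sense(),[574.9,219.4,97],76.5)
E
```

```text
t21.98 z83.01 fz0.8 tq[-0.02  0.04  0.  ] [643.6 145.7]
CLICK?
t22.98 z97.97 fz-0.0 tq[-0.02 -0.01 -0.01] [575.2 218.3]
rot [-0.02  0.03 -0.15] d [ 0.9 -0.6  1.3]
```

```bash
p(){ python3 chk.py; }; echo '[0, 0, 0, 0.8, -0.5, 1, 0, 0, 0, 0, 0.8, -0.5, 2, 0, 0, 0, 0, 0.8, -0.5, 3, 0, 0, 0, 0, 0.8, -0.5, 4, 0]' > path.dat && python3 steer.py path.dat >/dev/null && p && echo '[0, 0, 0, 0, 0, 0.5, 0, 0, 0, 0, 0, 0, 1, 0]' > path.dat && python3 steer.py path.dat >/dev/null && p && echo '[0, 0, 0, 0, 0, 0.5, 0, 0, 0, 0, 0, 0, 1, 0]' > path.dat && python3 steer.py path.dat >/dev/null && p && echo '[0, 0, 0, 0, 0, 0.5, 0, 0, 0, 0, 0, 0, 1, 0]' > path.dat && python3 steer.py path.dat >/dev/null && p && echo '[0, 0, 0, 0, 0, 0.5, 0, 0, 0, 0, 0, 0, 0.8, 0]' > path.dat && python3 steer.py path.dat >/dev/null && p && echo '[0, 0, 0, 0, 0, 0.5, 0, 0, 0, 0, 0, 0, 0.8, 0]' > path.dat && python3 steer.py path.dat >/dev/null && p && echo '[0, 0, 0, 0, 0, 0.5, 0, 0, 0, 0, 0, 0, 0.8, 0]' > path.dat && python3 steer.py path.dat >/dev/null && p && echo '[0, 0, 0, 0, 0, 0.5, 0, 0, 0, 0, 0, 0, 0.8, 0]' > path.dat && python3 steer.py path.dat >/dev/null && p && echo '[0, 0, 0, 0, 0, 0.5, 0, 0, 0, 0, 0, 0, 0.8, 0]' > path.dat && python3 steer.py path.dat >/dev/null && p && echo '[0, 0, 0, 0, 0, 0.5, 0, 0, 0, 0, 0, 0, 0.8, 0]' > path.dat && python3 steer.py path.dat >/dev/null && p
```

```text
t23.52 z94.71 fz1.1 tq[ 0.09 -0.03  0.01] [574.7 220.3]
t23.77 z93.60 fz1.7 tq[ 0.08 -0.07  0.02] [574.5 220.3]
t24.02 z92.60 fz1.4 tq[0.18 0.   0.01] [574.5 220.3]
t24.27 z91.60 fz1.0 tq[ 0.14 -0.01 -0.01] [574.5 220.3]
t24.52 z90.79 fz1.3 tq[ 0.14 -0.03  0.04] [574.6 220.2]
t24.77 z89.99 fz2.8 tq[ 0.15 -0.04 -0.02] [574.5 220.2]
t25.02 z89.58 fz5.1 tq[ 0.14  0.26 -0.02] [574.7 220.3]
t25.27 z89.10 fz7.0 tq[0.23 0.38 0.  ] [574.7 220.5]
t25.52 z88.55 fz7.8 tq[ 0.32  0.4  -0.02] [574.8 220.7]
t25.77 z87.92 fz8.5 tq[ 0.37  0.47 -0.06] [574.9 220.9]
```

```bash
p(){ python3 chk.py; }; echo '[0, 0, 0, 0, 0, 0.3, 0, 0, 0, 0, 0, 0, 0.6, 0]' > path.dat && python3 steer.py path.dat >/dev/null && p && echo '[0, 0, 0, 0, 0, 0.3, 0, 0, 0, 0, 0, 0, 0.6, 0]' > path.dat && python3 steer.py path.dat >/dev/null && p && echo '[0, 0, 0, 0, 0, 0.3, 0, 0, 0, 0, 0, 0, 0.6, 0]' > path.dat && python3 steer.py path.dat >/dev/null && p && echo '[0, 0, 0, 0, 0, 0.3, 0, 0, 0, 0, 0, 0, 0.6, 0]' > path.dat && python3 steer.py path.dat >/dev/null && p && echo '[0, 0, 0, 0, 0, 0.3, 0, 0, 0, 0, 0, 0, 0.6, 0]' > path.dat && python3 steer.py path.dat >/dev/null && p && echo '[0, 0, 0, 0, 0, 0.3, 0, 0, 0, 0, 0, 0, 0.6, 0]' > path.dat && python3 steer.py path.dat >/dev/null && p
```

```text
t26.02 z87.45 fz8.7 tq[0.52 0.44 0.09] [574.9 221. ]
t26.27 z86.99 fz9.3 tq[ 0.52  0.55 -0.  ] [575.  221.1]
t26.52 z86.50 fz9.6 tq[0.63 0.59 0.04] [575.  221.2]
t26.77 z86.02 fz11.0 tq[0.67 0.6  0.01] [575.1 221.3]
t27.02 z84.64 fz3.7 tq[ 0.25 -0.12 -0.07] [575.1 220.8]
CLICK?
```

```bash
echo '[0, 0, 0, 0, 0, 0.4, 0, 0, 0, 0, 0, 0, 0.4, 0]' > path.dat && python3 steer.py path.dat >/dev/null; python3 chk.py; echo '[0, 0, 0, 0, 0, -15, 0, 0, 0, 0, 0, 0, -37, 0, 0, 0, 0, -20, -30, -37, 0, 0, 0, 0, -45, -68, -37, 0, 0, 0, 0, -56.3, -83.7, -30, 0, 0, 0, 0, -56.3, -83.7, -20, 0, 0, 0, 0, -56.3, -83.7, -15, 0, 0, 0, 0, -56.3, -83.7, -15, 0]' > path.dat && python3 steer.py path.dat >/dev/null; python3 chk.py new
python3 - <<'E'
from h import *
from bench import r, viewer, monitor
s=viewer.snapshot("wrist");np.savez("pics/wn3.npz",**s);cv2.imwrite("pics/wn3.png",s["pixels"])
go(monitor.sense(),[480.3,185.0,97],76.5)
E
```

```text
t27.27 z82.63 fz0.1 tq[0. 0. 0.] [574.  219.8]
CLICK?
t28.27 z98.13 fz0.7 tq[ 0.01 -0.01 -0.02] [480.5 185.3]
rot [-0.    0.   -0.08] d [-0.4 -0.2  1.4]
```

```bash
p(){ python3 chk.py; }; echo '[0, 0, 0, 0, 0, 1, 0, 0, 0, 0, 0, 0, 2, 0, 0, 0, 0, 0, 0, 3, 0, 0, 0, 0, 0, 0, 4, 0]' > path.dat && python3 steer.py path.dat >/dev/null && p && echo '[0, 0, 0, 0, 0, 0.5, 0, 0, 0, 0, 0, 0, 1, 0]' > path.dat && python3 steer.py path.dat >/dev/null && p && echo '[0, 0, 0, 0, 0, 0.5, 0, 0, 0, 0, 0, 0, 1, 0]' > path.dat && python3 steer.py path.dat >/dev/null && p && echo '[0, 0, 0, 0, 0, 0.5, 0, 0, 0, 0, 0, 0, 1, 0]' > path.dat && python3 steer.py path.dat >/dev/null && p && echo '[0, 0, 0, 0, 0, 0.5, 0, 0, 0, 0, 0, 0, 0.8, 0]' > path.dat && python3 steer.py path.dat >/dev/null && p && echo '[0, 0, 0, 0, 0, 0.5, 0, 0, 0, 0, 0, 0, 0.8, 0]' > path.dat && python3 steer.py path.dat >/dev/null && p && echo '[0, 0, 0, 0, 0, 0.5, 0, 0, 0, 0, 0, 0, 0.8, 0]' > path.dat && python3 steer.py path.dat >/dev/null && p && echo '[0, 0, 0, 0, 0, 0.5, 0, 0, 0, 0, 0, 0, 0.8, 0]' > path.dat && python3 steer.py path.dat >/dev/null && p && echo '[0, 0, 0, 0, 0, 0.5, 0, 0, 0, 0, 0, 0, 0.8, 0]' > path.dat && python3 steer.py path.dat >/dev/null && p && echo '[0, 0, 0, 0, 0, 0.5, 0, 0, 0, 0, 0, 0, 0.8, 0]' > path.dat && python3 steer.py path.dat >/dev/null && p
```

```text
t28.82 z94.60 fz7.9 tq[0.04 0.61 0.03] [480.  185.3]
t29.07 z94.26 fz10.3 tq[-0.05  0.86 -0.03] [480.1 185.3]
t29.32 z93.51 fz9.6 tq[-0.03  0.88  0.  ] [480.1 185.5]
t29.57 z92.69 fz12.5 tq[ 0.05  1.21 -0.04] [480.  185.6]
t29.82 z91.90 fz9.3 tq[ 0.16  0.72 -0.02] [480.2 185.6]
t30.07 z90.20 fz3.5 tq[0.14 0.15 0.  ] [480.2 185.4]
CLICK?
```

```bash
echo '[0, 0, 0, 0, 0, 0.4, 0, 0, 0, 0, 0, 0, 0.4, 0]' > path.dat && python3 steer.py path.dat >/dev/null; python3 chk.py; echo '[0, 0, 0, 0, 0, -20, 0, 0, 0, 0, 0, 0, -60, 0, 0, 0, 0, -10, 20, -100, 0, 0, 0, 0, -25, 50, -128, 0, 0, 0, 0, -40, 82, -128, 0, 0, 0, 0, -40, 82, -128, 0, 0, 0, 0, -40, 82, -128, 0, 0, 0, 0, -40, 82, -128, 0]' > path.dat && python3 steer.py path.dat|head -2
python3 - <<'E'
from h import *
from bench import r, viewer, monitor
s=viewer.snapshot("wrist");np.savez("pics/we.npz",**s);cv2.imwrite("pics/we.png",cv2.resize(s["pixels"][20:260,170:490],None,fx=2.4,fy=2.4))
E
```

```text
t30.32 z88.91 fz-0.9 tq[ 0.01 -0.01 -0.01] [479.7 184.9]
CLICK?
time: 31.32
tool_pos: [549.4, 127.6, 216.8]
```

View pics/we.png

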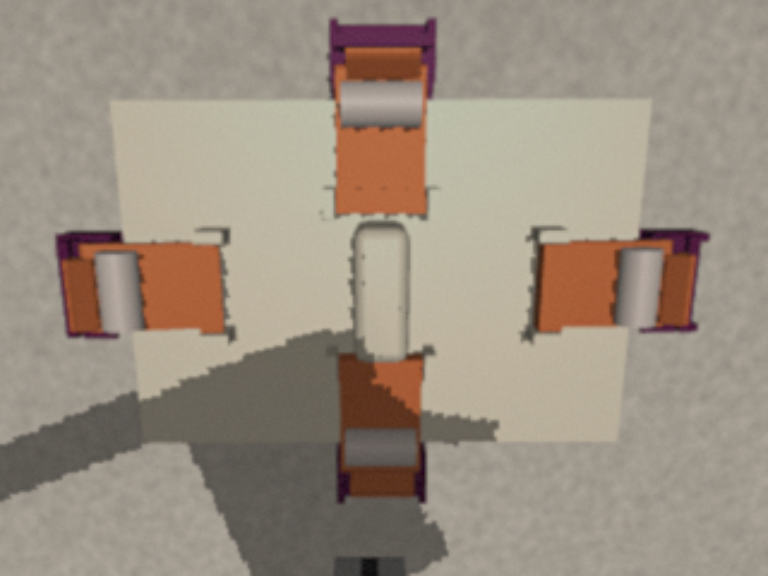

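Run:
```python
from h import *
s=load("we"); a=np.radians(-13.5);u=np.array([np.cos(a),np.sin(a)]);v=np.array([-u[1],u[0]]);c=np.array([562,165.4])
ob={"px":(436.7,139.6),"py":(328.8,62.9),"nx":(218.8,140.8),"ny":(328.8,206.3)}
for n,d,w in(("px",u,90),("py",v,60),("nx",-u,90),("ny",-v,60)):
    print(n,ob[n],"raised",px(s,[*(c+d*(w-5)),92]).round(1)[0],"snap hi",px(s,[*(c+d*(w-1)),87]).round(1)[0],"snap lo",px(s,[*(c+d*(w-1)),78]).round(1)[0])
```

```text
px (436.7, 139.6) raised [436.6 142.3] snap hi [439.7 141.3] snap lo [436.2 139.5]
py (328.8, 62.9) raised [328.8  67.5] snap hi [328.7  62. ] snap lo [328.6  62.7]
nx (218.8, 140.8) raised [220.6 142.5] snap hi [217.4 141.5] snap lo [220.6 139.7]
ny (328.8, 206.3) raised [328.3 208. ] snap hi [328.2 210.3] snap lo [328.1 206.7]
```

```bash
python3 -c "
from bench import r, viewer, monitor
print(r.hand_in())"
```

```text
the job is handed in; nothing more can be done
None
```

The lid is seated evenly in the box rim and all four tabs clicked at 7 to 13 N. The last camera view showed them all staying down, nothing else was touched, and I handed the job in at about 31 s.

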